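# Stack the specimen bins on their ledges under the inspection lamp

## Task

Swing the inspection lamp's arm fully back towards the robot, to its stop, clear of the grey bin fixed to the bench; then stack every loose bin on the grey one, squarely and each turned half a turn from the bin right below it so that it rests level on the ledges instead of nesting, and have every specimen pot standing upright inside one of the stacked bins, the grey one included. When the stack is complete, swing the lamp back so that its head is centred over it, and leave the bottle, beaker and timer where they stand.

Things in the scene. Friction and masses are not known exactly. Their poses are not given: they have to be found in the camera images.
- base_bin: Grey stack-nest bin, screwed to the bench, never absent. Outside at rim 130 (its x) x 62 (y) x 46 mm high; walls 2.5 mm, tapering to 112 x 48 mm at the underside; inner floor 2.5 mm up, free inner floor 78 x 43 mm. Origin: centre of its underside, z up, x along its length to the label end (white strip on the rim, white plate on the end wall)
- base_bin_label (a point): middle of the grey bin's label end, 65 mm along its x, 40 mm up. All bins: two off-centre ledges inside each end, tops 38 mm above the underside (8 below the rim). A bin set on turned half a turn rests on them, its underside 38 mm above the lower one's, 4 mm play each way; set on the same way round it sinks past them and nests about 24 mm up, or sits on the contents
- bin_a: Loose blue plastic stack-nest bin, empty, 80 to 170 g; shape, ledges, origin and axes exactly as base_bin; may be absent. Upright grip pads 46 mm long, 62 mm apart over their outsides, 32 to 46 mm above the underside, at the middle of the long sides. May start facing either way
- bin_a_label (a point): middle of the blue bin's label end: 65 mm along its x, 40 mm above its underside
- bin_b: Loose green plastic stack-nest bin, empty, 80 to 170 g; shape, ledges, origin and axes exactly as base_bin; may be absent. Upright grip pads 46 mm long, 62 mm apart over their outsides, 32 to 46 mm above the underside, at the middle of the long sides. May start facing either way
- bin_b_label (a point): middle of the green bin's label end: 65 mm along its x, 40 mm above its underside
- bin_c: Loose yellow plastic stack-nest bin, empty, 80 to 170 g; shape, ledges, origin and axes exactly as base_bin; may be absent. Upright grip pads 46 mm long, 62 mm apart over their outsides, 32 to 46 mm above the underside, at the middle of the long sides. May start facing either way
- bin_c_label (a point): middle of the yellow bin's label end: 65 mm along its x, 40 mm above its underside
- pot_a: Loose clear specimen pot with red screw cap, 30 mm tall, body 27 mm and cap (upper 10 mm) 30 mm in diameter, about 40 g, standing upright on the bench; origin: centre of its underside, z up; may be absent
- pot_b: Loose clear specimen pot with orange screw cap, 30 mm tall, body 27 mm and cap (upper 10 mm) 30 mm in diameter, about 40 g, standing upright on the bench; origin: centre of its underside, z up; may be absent
- pot_c: Loose clear specimen pot with white screw cap, 30 mm tall, body 27 mm and cap (upper 10 mm) 30 mm in diameter, about 40 g, standing upright on the bench; origin: centre of its underside, z up; may be absent
- lamp_arm (a joint): level swing of the inspection lamp's arm about its upright post, rad; about 0 = head over the grey bin, grows anticlockwise seen from above as the arm swings clear towards the robot, stop at 1.3 (other stop -0.25); light friction (under 2 N at the knob), stays where it is left
- lamp_knob (a point): point on the axis of the upright blue knob (22 mm diameter, 50 mm tall, from 232 to 282 mm above the bench) on top of the round white lamp head (110 mm diameter, underside 208 mm and top 232 mm above the bench); the point lies 262 mm above the bench, on the head's centre, 215 mm from the post's axis
- lamp_pivot (a point): top of the lamp's aluminium post, on the vertical swing axis, 250 mm above the bench; fixed to the bench
- reagent: amber reagent bottle, 60 mm diameter, 130 mm tall, bystander; origin: centre of its underside, z up
- beaker: glass beaker, 70 mm diameter, 85 mm tall, bystander; origin: centre of its underside, z up
- timer: white desk timer 30 x 65 x 55 mm high, bystander; origin: centre of its underside, z up
Things that resemble listed ones, but are neither listed nor needed, are in the scene too. What is shaped like the pot_a but green is not meant.

How it is judged (in metres and radians):
On the way, in this order (a step that is already met when the one before it is completed fails the run):
1. the lamp arm is swung clear, near its stop (joint above 1.15) (value of joint lamp_arm above 1.15 rad), for 0.2 s.
2. every bin present rests on the ledges of the one below, turned half a turn from it, and every pot present stands in a bin of the stack (((z of bin_a in the frame of base_bin between 0.034 and 0.042 m and x of bin_a_label in the frame of base_bin below -0.03 m) or (z of bin_a in the frame of base_bin between 0.072 and 0.08 m and x of bin_a_label in the frame of base_bin above 0.03 m) or (z of bin_a in the frame of base_bin between 0.11 and 0.118 m and x of bin_a_label in the frame of base_bin below -0.03 m)) and horizontal distance between each of bin_a, bin_b, bin_c and base_bin below 0.022 m and angle between each of bin_a, bin_b, bin_c's own z axis and vertical below 0.06 rad and angle between the x axis of each of bin_a, bin_b, bin_c and the x axis of base_bin, either way round below 0.2 rad and ((z of bin_b in the frame of base_bin between 0.034 and 0.042 m and x of bin_b_label in the frame of base_bin below -0.03 m) or (z of bin_b in the frame of base_bin between 0.072 and 0.08 m and x of bin_b_label in the frame of base_bin above 0.03 m) or (z of bin_b in the frame of base_bin between 0.11 and 0.118 m and x of bin_b_label in the frame of base_bin below -0.03 m)) and ((z of bin_c in the frame of base_bin between 0.034 and 0.042 m and x of bin_c_label in the frame of base_bin below -0.03 m) or (z of bin_c in the frame of base_bin between 0.072 and 0.08 m and x of bin_c_label in the frame of base_bin above 0.03 m) or (z of bin_c in the frame of base_bin between 0.11 and 0.118 m and x of bin_c_label in the frame of base_bin below -0.03 m)) and (z of pot_a in the frame of base_bin between -0.002 and 0.009 m or z of pot_a in the frame of base_bin between 0.036 and 0.047 m or z of pot_a in the frame of base_bin between 0.074 and 0.085 m or z of pot_a in the frame of base_bin between 0.112 and 0.123 m) and x of pot_a in the frame of base_bin between -0.06 and 0.06 m and y of pot_a in the frame of base_bin between -0.035 and 0.035 m and angle between each of pot_a, pot_b, pot_c's own z axis and vertical below 0.15 rad and (z of pot_b in the frame of base_bin between -0.002 and 0.009 m or z of pot_b in the frame of base_bin between 0.036 and 0.047 m or z of pot_b in the frame of base_bin between 0.074 and 0.085 m or z of pot_b in the frame of base_bin between 0.112 and 0.123 m) and x of pot_b in the frame of base_bin between -0.06 and 0.06 m and y of pot_b in the frame of base_bin between -0.035 and 0.035 m and (z of pot_c in the frame of base_bin between -0.002 and 0.009 m or z of pot_c in the frame of base_bin between 0.036 and 0.047 m or z of pot_c in the frame of base_bin between 0.074 and 0.085 m or z of pot_c in the frame of base_bin between 0.112 and 0.123 m) and x of pot_c in the frame of base_bin between -0.06 and 0.06 m and y of pot_c in the frame of base_bin between -0.035 and 0.035 m), for 0.2 s.
3. the lamp head is back over the stack (horizontal distance between lamp_knob and base_bin below 0.05 m), for 0.2 s.
At the end, for the whole second after the job is handed in: Every bin 38, 76 or 114 mm (4 mm) above the grey one, within 22 mm of its centre, level, in line, labels alternating from the grey bin up; every pot upright (0.15 rad) on the floor of a bin of the stack; lamp knob within 50 mm sideways of the grey bin's centre; all at rest (all of step 2 and horizontal distance between lamp_knob and base_bin below 0.05 m and linear speed of each of bin_a, bin_b, bin_c, pot_a, pot_b, pot_c below 0.02 m/s and velocity of joint lamp_arm between -0.05 and 0.05 rad/s); the robot touches nothing.
It fails at once if the reagent is pushed more than 40 mm or tipped (distance of reagent from where it was at the start of the episode above 0.04 m or angle between reagent's own z axis and vertical above 0.4 rad).
It fails at once if the beaker is pushed more than 40 mm or tipped (distance of beaker from where it was at the start of the episode above 0.04 m or angle between beaker's own z axis and vertical above 0.4 rad).
It fails at once if the timer is pushed more than 40 mm or tipped (distance of timer from where it was at the start of the episode above 0.04 m or angle between timer's own z axis and vertical above 0.4 rad).
Of bin_a, bin_b, bin_c only 2 to 3 are there at a start; the rules pass over those that are not, and their reading is None.
Of pot_a, pot_b, pot_c only 2 to 3 are there at a start; the rules pass over those that are not, and their reading is None.
At some moment in a run one of pot_a, pot_b, pot_c may be knocked a few centimetres aside while the robot is not near it.
It also fails if it takes over 210 s, if anything falls off the work surface, if the arm or the gripper's body presses on something with over 40 N, if the wrist force passes 120 N, or if a joint passes its speed limit or range.

## Robot

A 6-joint arm with a two-finger parallel gripper is mounted at the origin on the work surface. World frame = base frame: x ahead of the robot, y to its left, z up, the work surface at z = 0. Lengths are in mm, angles in degrees, forces in N, time in s.
With the tool pointing down it reaches from about 350 to 725 mm from the base axis. Payload 6 kg.
Tool frame: the origin (TCP) lies at the very end of the fingers, on their centre line; the grasp point (between the pads) lies 19 mm behind it (ctrl.pinch_z is the distance from the TCP to the grasp point, in mm); z points along the fingers, y is the line along which they close (so a half turn about z gives the same grasp; the last joint's range is limited). The gripper opens to 85 mm and grips with 20 to 120 N. Pads are 22 mm wide; open, the fingers measure 114 mm over their backs; the gripper's body (76 mm by 85 mm) begins 54 mm behind the grasp point. The pads swing forward as they close: fully open they stand 13 mm farther back than shut.
Start: joints at [89.135, 2.303, 4.859, 0, -92.561, -19.12], TCP at [205.035, 563.856, 231.261] pointing down, gripper open.
Joint ranges: [-146.85, 146.85], [-73.84, 115.35], [-62.03, 85.46], [-188.31, 113.3], [-161.28, -10.13], [-171.36, 171.36]. Speed limits (degrees/s): [147.25, 147.25, 172.46, 180, 180, 180].

## Interface

Orientations are given as [roll, pitch, yaw] about the fixed x, y, z axes, in that order (R = Rz(yaw) Ry(pitch) Rx(roll)).
In Python, from workcell import ctrl gives the robot as it stands. Calls block until the motion is done:
- ctrl.reach(position, orientation): joint-space move of the TCP to a pose.
- ctrl.servo_line(position, max_speed=150, rotation=None): straight line of the TCP; rotation=None keeps the orientation; max_speed is the mean speed in mm/s.
- ctrl.set_joints(angles): joint-space move.
- ctrl.command_gripper(opening, grasp_force=None): finger opening in mm; grasp_force is the grip in N (None keeps the last); returns when the fingers have stopped.
- ctrl.dwell(seconds).
- ctrl.inverse_kinematics(position, orientation): joint angles nearest the present ones, or None.
- ctrl.get_obs(): the state.
- ctrl.read_camera(name): name is "scene" or "top" or "wrist"; returns the picture (384x512x3 uint8, red, green, blue); there is no depth.
- ctrl.camera_params(name): a dict with "mtx" (3x3 intrinsics, pixels), "R" (3x3) and "t" (3): a world point X has camera coordinates R X + t; the wrist camera has in their place "T_tool_cam" (4x4, takes a point from camera to tool coordinates, whose origin is the TCP and whose axes are the flange's). Camera axes: x right, y down, z forward; pixel columns grow to the right and rows downward; lengths in mm; the calibration is good to about 2 mm. A picture is of the moment at which its call begins: read the wrist's pose just before it. camera_params takes no time and is no camera call.
A pose or a line that the arm cannot do raises ctrl.PlanningError and nothing moves.
- ctrl.hand_in(): hands the job in; it is judged then, once.
The state is a dict: "time_s": time; "qpos": joint angles; "joint_velocities": joint speeds; "tau": joint torques, N m; "ee_pos": TCP position; "tcp_rot": TCP orientation; "contact_force": force on the tool from outside, world axes, zero at the start; "wrist_torque": the same for the moment, N m; "width": finger opening in mm; "grip_force": force on a finger pad.
Only numpy, scipy, OpenCV 4.12 (cv2) and the standard library are available. Lean on these libraries where they do the work, as an engineer would, in place of code of your own. Each camera call takes 0.05 s, during which the arm holds its last target. There are 200 camera calls.

## Working session

There is one attempt and no reset: what is moved stays moved. The work goes in short steps, each a Python script; the robot and the scene stay as the last script left them, time stands still between calls to the robot, and variables do not carry over. Pictures are saved under pics/ and viewed, at most 15 in all, crops included, and the job is handed in when it is done.

```bash
ls; mkdir -p pics
python3 - <<'E'
from workcell import ctrl
import cv2,numpy as np
for n in("scene","top"):
    cv2.imwrite(f"pics/{n}0.png",cv2.cvtColor(cv2.resize(ctrl.read_camera(n),(768,576)),cv2.COLOR_RGB2BGR))
    p=ctrl.camera_params(n);print(n,p["mtx"].round(1).tolist(),(-p["R"].T@p["t"]).round(0),p["R"].round(2).tolist())
print(ctrl.camera_params("wrist"))
print(ctrl.get_obs())
E
```

```text
pics
scene [[419.7, 0.0, 252.2], [0.0, 419.7, 193.1], [0.0, 0.0, 1.0]] [1451.   85.  741.] [[-0.02, 1.0, -0.01], [0.52, -0.0, -0.85], [-0.85, -0.02, -0.52]]
top [[494.8, 0.0, 246.8], [0.0, 494.8, 186.5], [0.0, 0.0, 1.0]] [ 271.   32. 1632.] [[0.01, -1.0, -0.02], [-0.98, -0.01, -0.19], [0.19, 0.02, -0.98]]
{'mtx': array([[290.52621815,   0.        , 251.85305004],
       [  0.        , 290.52621815, 189.70364993],
       [  0.        ,   0.        ,   1.        ]]), 'T_tool_cam': array([[-1.45247336e-03, -9.62512299e-01, -2.71234150e-01,
         6.89652271e+01],
       [ 9.99998894e-01, -1.48480242e-03, -8.60185194e-05,
         1.52734172e-02],
       [-3.19935239e-04, -2.71233975e-01,  9.62513391e-01,
        -1.42711989e+02],
       [ 0.00000000e+00,  0.00000000e+00,  0.00000000e+00,
         1.00000000e+00]])}
{'time_s': 0.1, 'qpos': array([ 8.91347424e+01,  2.33506491e+00,  4.80901583e+00, -2.41427651e-02,
       -9.25613433e+01, -1.91201565e+01]), 'joint_velocities': array([-0.01129502, -0.08303136,  0.14273456, -0.05633365,  0.02050359,
        0.02983949]), 'tau': array([-5.05485295e-03, -3.69348443e+01,  3.48279762e+01,  6.95189551e+00,
       -4.58904920e-03,  2.46527534e-06]), 'ee_pos': array([204.88865921, 563.62415383, 230.38693064]), 'tcp_rot': array([ 1.79909528e+02, -5.83568431e-03, -1.99843489e+01]), 'contact_force': array([-0.35735079,  0.21073955,  0.00276108]), 'wrist_torque': array([-0.00697706, -0.04033204,  0.04637461]), 'grip_force': 0.0, 'width': 85.5797161134861}
```

View pics/top0.png

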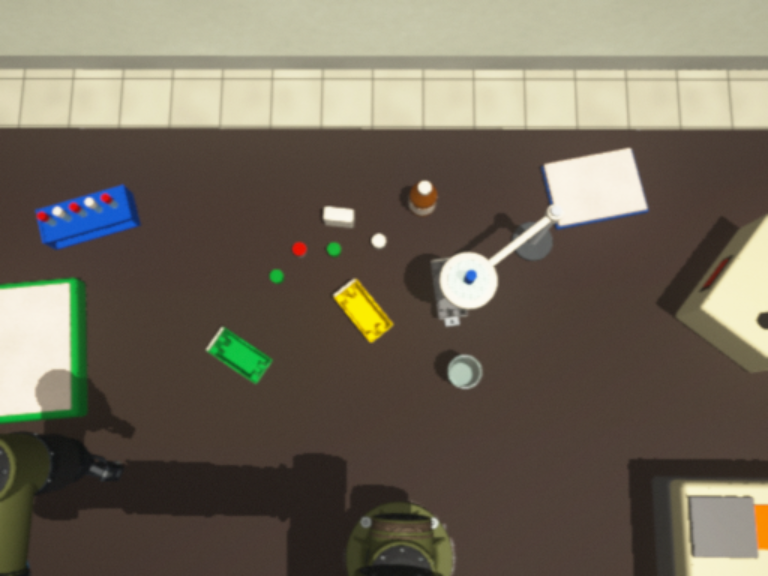

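View pics/scene0.png

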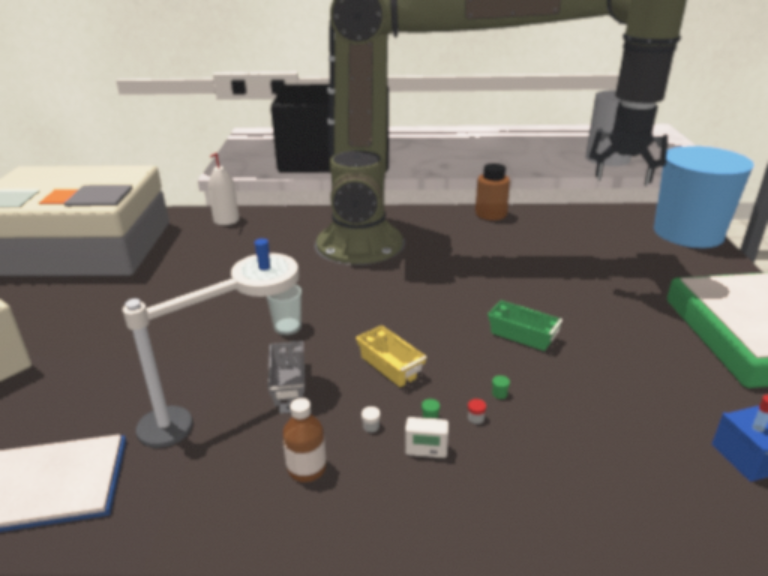

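The top view shows two loose bins, yellow (363,310) and green (239,355), so there is no blue bin. The red pot is at (300,249) and the white pot at (379,241), so there is no orange pot. The grey bin is at about (449,290), under the lamp head (469,280), with the post top at (555,213).

Look-alikes:
- **Green pots:** (334,249) and (277,276), excluded by colour.
- **Blue rack:** (88,215), with red and white caps. It is a rack, not a bin or pots.
- **Green-edged tray:** (40,350).
- **Bottles at the back:** the white squeeze bottle and the brown bottle in the scene view.

Chosen by description: red cap pot, white cap pot, yellow bin and green bin.

```bash
cat > h.py <<'E'
from workcell import ctrl
import cv2,numpy as np
from scipy.spatial.transform import Rotation as Ro
RNG={'red':[((0,140,90),(6,255,255)),((174,140,90),(180,255,255))],'white':[((0,0,150),(180,60,255))],
 'yellow':[((20,120,80),(34,255,255))],'green':[((45,120,40),(80,255,255))],'blue':[((100,150,60),(125,255,255))]}
def shot(n):
    o=ctrl.get_obs(); im=ctrl.read_camera(n); p=ctrl.camera_params(n)
    if n=='wrist':
        T=p['T_tool_cam']; Rt=Ro.from_euler('xyz',o['tcp_rot'],degrees=True).as_matrix()
        R=Rt@T[:3,:3]; C=Rt@T[:3,3]+o['ee_pos']
    else: R=p['R'].T; C=-R@p['t']
    return im,(p['mtx'],R,C)
def ray(cam,px):
    K,R,C=cam; px=np.atleast_2d(np.asarray(px,float))
    return C,(R@np.linalg.inv(K)@np.c_[px,np.ones(len(px))].T).T
def onplane(cam,px,z):
    C,d=ray(cam,px); return C+d*((z-C[2])/d[:,2])[:,None]
def proj(cam,X):
    K,R,C=cam; c=K@R.T@(np.asarray(X,float)-C); return c[:2]/c[2]
def tri(cams,pxs):
    A=np.zeros((3,3));b=np.zeros(3)
    for c,p in zip(cams,pxs):
        C,d=ray(c,p); d=d[0]/np.linalg.norm(d[0]); M=np.eye(3)-np.outer(d,d); A+=M;b+=M@C
    return np.linalg.solve(A,b)
def mask(im,col):
    h=cv2.cvtColor(im,cv2.COLOR_RGB2HSV); m=0
    for a,b in RNG[col]: m=m|cv2.inRange(h,np.array(a),np.array(b))
    return m
def blobs(m,amin=20):
    cs,_=cv2.findContours(m,cv2.RETR_EXTERNAL,cv2.CHAIN_APPROX_NONE)
    return sorted([c for c in cs if cv2.contourArea(c)>amin],key=cv2.contourArea,reverse=True)
def cen(c):
    M=cv2.moments(c); return np.array([M['m10'],M['m01']])/M['m00']
def near(cs,p): return min(cs,key=lambda c:np.hypot(*(cen(c)-p)))
def save(im,name,s=1.5): cv2.imwrite(f'pics/{name}.png',cv2.cvtColor(cv2.resize(im,None,fx=s,fy=s,interpolation=cv2.INTER_CUBIC),cv2.COLOR_RGB2BGR))
def yawn(y): return (y+90)%180-90
E
python3 - <<'E'
from h import *
np.set_printoptions(precision=1,suppress=True)
a,ca=shot('top'); b,cb=shot('scene')
f=1/1.5
P=lambda x,y:np.array([x,y])*f
k1=cen(near(blobs(mask(a,'blue'),5),P(470,277)));k2=cen(near(blobs(mask(b,'blue'),5),P(263,254)))
print('knob',tri([ca,cb],[k1,k2]),onplane(ca,k1,257))
w=near(blobs(mask(a,'white'),50),P(469,280));(c,r)=cv2.minEnclosingCircle(w)
print('head',onplane(ca,c,232),r*1.5, 'pivot',onplane(ca,P(555,212),250),tri([ca,cb],[P(555,212),P(135,308)]))
for col,pt,ps in(('red',(300,249),(477,406)),('white',(379,241),(371,412))):
    t=cen(near(blobs(mask(a,col)),P(*pt))); print(col,onplane(ca,t,30),tri([ca,cb],[t,cen(near(blobs(mask(b,col),10),P(*ps)))]))
for col,pt in(('yellow',(363,310)),('green',(239,355))):
    c=near(blobs(mask(a,col)),P(*pt)); bx=cv2.boxPoints(cv2.minAreaRect(c)); X=onplane(ca,bx,46)
    print(col,X.mean(0),[np.linalg.norm(X[i]-X[i-1]) for i in(1,2)],X[:,:2].tolist())
for n,pt,z in(('grey',(449,290),46),('beaker',(465,372),85),('bottle',(425,187),130),('timer',(339,214),55)): print(n,onplane(ca,P(*pt),z))
crop=np.hstack([cv2.resize(a[140:240,180:330],(600,400),interpolation=2),cv2.resize(a[195:265,130:182],(200,400),interpolation=2)])
save(crop,'crop1',1)
E
```

```text
knob [ 547.7 -126.6  263.5] [[ 549.1 -128.   257. ]]
head [[ 366.1 -113.   232. ]] 15.461796283721924 pivot [[ 677.  -293.5  250. ]] [ 679.  -294.3  241.8]
red [[654.7 225.1  30. ]] [654.6 224.9  30.2]
white [[674.5  47.6  30. ]] [674.4  48.   30.3]
yellow [513.5  79.1  46. ] [np.float64(70.99104392581958), np.float64(134.63468020454746)] [[543.0077474686395, 148.60287766409758], [588.4414071598476, 94.05463401921803], [483.53182921557436, 9.671711758044662], [439.1948799535618, 63.877751063406734]]
green [413.9 341.6  46. ] [np.float64(65.22719591603642), np.float64(126.56740131370611)] [[419.9368410084094, 411.91854676154196], [475.5591929004265, 377.8488966742632], [407.4515957254813, 271.1687097492295], [352.7751443918061, 305.5738509050615]]
grey [[ 560.  -106.4   46. ]]
beaker [[ 380.8 -134.5   85. ]]
bottle [[765.4 -50.5 130. ]]
timer [[726.9 135.   55. ]]
```

View pics/crop1.png

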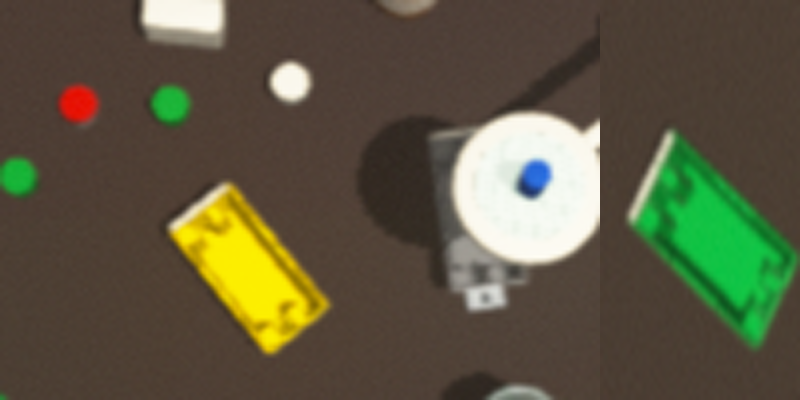

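The crop shows a solid red cap, a solid white cap and the green decoy pots beside them. The yellow and green bins both have their label strip at the upper-left end. The knob to pivot distance comes out at 212 mm against 215 given, and the bins measure about 130 x 65, so the choices hold. Next I swing the lamp.

```bash
cat > lamp.py <<'E'
from h import *
PIV=np.array([678.5,-294.]); 
def arc(knob,dang,z=244,step=7,flimit=12):
    """cage the knob and swing it by dang degrees about the post"""
    v=np.array(knob)-PIV; r=np.hypot(*v); a0=np.degrees(np.arctan2(v[1],v[0]))
    o=lambda a:[180,0,a-180]
    at=lambda a,z:[*(PIV+r*np.array([np.cos(np.radians(a)),np.sin(np.radians(a))])),z]
    for a in(a0,a0+dang): print('ik',a-180,None if (q:=ctrl.inverse_kinematics(at(a,z),o(a))) is None else q.round(0))
    ctrl.command_gripper(62)
    ctrl.reach(at(a0,345),o(a0)); ctrl.servo_line(at(a0,z),120)
    ctrl.command_gripper(27,20)
    n=int(np.ceil(abs(dang)/step))
    for i in range(1,n+1):
        a=a0+dang*i/n; ctrl.servo_line(at(a,z),90,rotation=o(a))
        f=ctrl.get_obs()['contact_force']; print(round(a,1),f.round(1))
        if np.hypot(f[0],f[1])>flimit: print('stop');break
    ctrl.command_gripper(62); p=ctrl.get_obs()['ee_pos']; ctrl.servo_line([p[0],p[1],345],200)
E
python3 - <<'E'
from lamp import *
o=ctrl.get_obs(); p=o['ee_pos']
ctrl.servo_line([p[0],p[1],345],200)
arc((548,-127),75)
a,ca=shot('top'); c=blobs(mask(a,'blue'),5)
print([ (cen(x)*1.5).round(0) for x in c],ctrl.get_obs()['time_s'])
save(a,'top1')
E
```

```text
ik -51.99461028923818 [  7.  -3.   1.   0. -94.  31.]
ik 23.00538971076182 [-19.   4.   8.   0. -94. 132.]
134.8 [0.9 0.4 0.3]
141.6 [ 0.5 -0.7 -0.3]
148.5 [-0.  -0.4  0.7]
155.3 [ 0.1 -0.4 -0.8]
162.1 [-0.5  0.3  0.5]
168.9 [ 0.3 -0.3  0.3]
175.7 [-0.4  0.3  0. ]
182.6 [0.  0.9 0.3]
189.4 [ 0.3  0.4 -0.1]
196.2 [-15.3  45.9  14.3]
stop
[array([ 89., 217.]), array([ 12., 558.]), array([586., 320.])] 10.9
```

Run:
```python
from lamp import *
a,ca=shot('top'); b,cb=shot('scene')
k=cen(near(blobs(mask(a,'blue'),5),np.array([586,320])/1.5)); K=onplane(ca,k,257)[0]; v=K[:2]-PIV
print(K,np.hypot(*v),np.degrees(np.arctan2(v[1],v[0]))%360, ctrl.get_obs()['contact_force'])
# yellow bin look & grey bin from above
ctrl.reach([540,-110,345],[180,0,0])
w,cw=shot('wrist'); save(w,'w1'); print(cw[2], ctrl.get_obs()['time_s'])
```

```text
[ 467.40527712 -342.2968425   257.        ] 216.54922540942448 192.88702644780818 [ 0.05114442  0.53377762 -0.73188412]
[ 608.84961087 -110.70221935  487.59101481] 12.0417
```

View pics/w1.png

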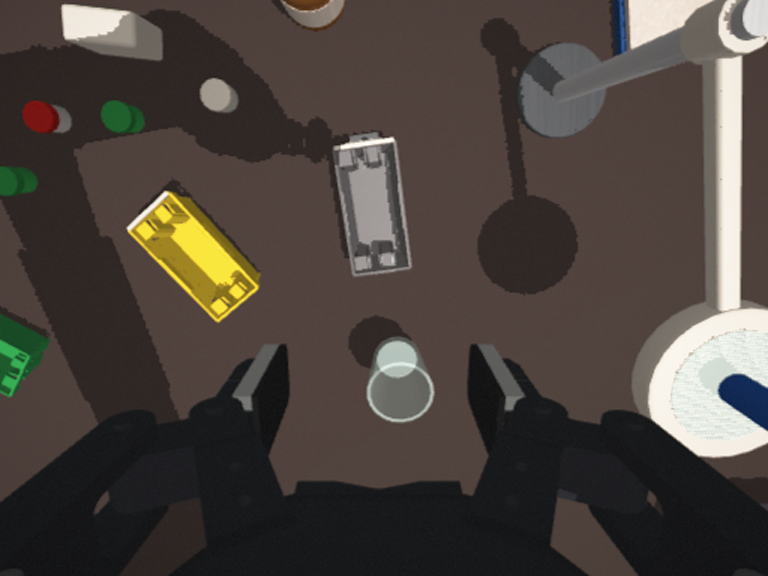

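View pics/top1.png

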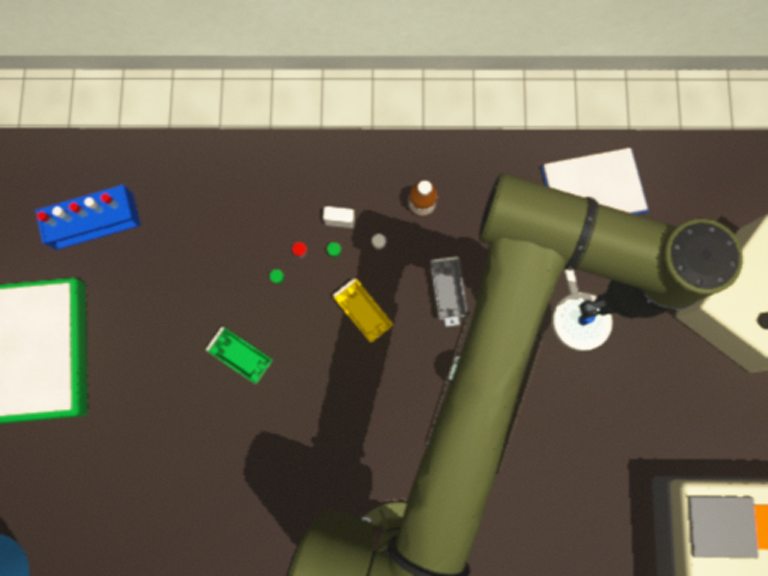

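View w1 shows the lamp swung to its stop. The 46 N reaction was exactly tangential, which fits contact with the stop. The grey bin's corners are at (333,147), (396,137), (411,270) and (353,276), with the white label strip on the far (+x) end. The yellow bin is at (193,255), the white pot at (218,95) and the red pot at (42,117). View top1 shows nothing else disturbed.

```bash
cat >> h.py <<'E'
def binpose(cam,pts,z=46):
    """pts: contour pixels of the rim; returns centre, long-axis angle (mod 180), sizes"""
    X=onplane(cam,pts,z)[:,:2].astype(np.float32); (c,s,a)=cv2.minAreaRect(X)
    if s[0]<s[1]: a+=90; s=s[::-1]
    return np.array(c),yawn(a),np.array(s)
def colmask(im,col):
    """bin of a colour together with its white strip"""
    m=mask(im,col); return m
E
python3 - <<'E'
from h import *
np.set_printoptions(precision=1,suppress=True)
w,cw=shot('wrist')
C4=np.array([(333,147),(396,137),(411,270),(353,276)])/1.5
print('grey manual',binpose(cw,C4),onplane(cw,C4,46)[:,:2].tolist())
h=cv2.cvtColor(w,cv2.COLOR_RGB2HSV); m=cv2.inRange(h,np.array((0,0,70)),np.array((180,45,255)))
g=near(blobs(m,200),C4.mean(0)); print('grey auto',binpose(cw,g[:,0]))
hull=cv2.convexHull(near(blobs(mask(w,'yellow'),200),np.array([128,170])))[:,0]; print('yellow',binpose(cw,hull))
for n,p in(('red',(40,115)),('white',(216,95))):
    c=near(blobs(mask(w,n) if n=='red' else m,30),np.array(p)/1.5); print(n,onplane(cw,cen(c),28))
a,ca=shot('top')
for n,p in(('red',(300,249)),('white',(379,241))): print(n,onplane(ca,cen(near(blobs(mask(a,n)),np.array(p)/1.5)),30))
k=cen(near(blobs(mask(w,'blue'),20),np.array([750,400])/1.5)); print('knob',onplane(cw,k,262))
E
```

```text
grey manual (array([ 561.8, -106.8]), 7.294562339782715, array([132.7,  61.5])) [[622.5191812840332, -68.03473242515554], [631.5550663125816, -128.86359006807155], [499.9291671435442, -145.71255040576233], [493.6016932530369, -85.0955181312812]]
grey auto (array([ 565.7, -105.2]), 8.00161075592041, array([140.5,  64.2]))
yellow (array([514.7,  75.8]), 39.30644607543945, array([130.4,  73.6]))
red [[653.2 224.   28. ]]
white [[671.3  45.   28. ]]Traceback (most recent call last):
  File "<stdin>", line 12, in <module>
  File "h.py", line 34, in near
    def near(cs,p): return min(cs,key=lambda c:np.hypot(*(cen(c)-p)))
                           ~~~^^^^^^^^^^^^^^^^^^^^^^^^^^^^^^^^^^^^^^^
ValueError: min() iterable argument is empty
```

```bash
cat > pot.py <<'E'
from h import *
YAW=7.3-90
def findpot(col,guess):
    w,cw=shot('wrist')
    m=mask(w,'red') if col=='red' else cv2.inRange(cv2.cvtColor(w,cv2.COLOR_RGB2HSV),np.array((0,0,75)),np.array((180,70,255)))
    g=proj(cw,[*guess,30]); m[320:]=0
    out=[]
    for c in blobs(m,60):
        (e,r)=cv2.minEnclosingCircle(c); X=onplane(cw,cen(c),29)[0]; out.append((np.hypot(*(X[:2]-guess)),X,cv2.contourArea(c)))
    out.sort(key=lambda t:t[0]); print(col,'guess px',g.round(),[(round(d),x.round(1),ar) for d,x,ar in out[:3]])
    return w,cw,out
def pick(p):
    o=[180,0,YAW]
    ctrl.command_gripper(52)
    ctrl.servo_line([*p,90],200); ctrl.servo_line([*p,11],100)
    ctrl.command_gripper(20,30); s=ctrl.get_obs(); print('grip',s['width'],s['grip_force'],s['ee_pos'].round(1))
    ctrl.servo_line([*p,190],250); print('held',ctrl.get_obs()['width'])
def place(p,zfloor):
    o=[180,0,YAW]; zt=zfloor+12.5
    ctrl.reach([*p,190],o); ctrl.servo_line([*p,zt+35],200); ctrl.servo_line([*p,zt],50)
    s=ctrl.get_obs(); print('at',s['ee_pos'].round(1),s['contact_force'].round(1),s['width'])
    ctrl.command_gripper(40); ctrl.servo_line([*p,190],200); print('t',ctrl.get_obs()['time_s'])
E
python3 - <<'E'
from pot import *
g=np.array([673.,47.])
ctrl.reach([*g,230],[180,0,YAW])
w,cw,o=findpot('white',g); save(w,'w2')
E
```

```text
white guess px [252. 168.] [(36, array([685.4,  13.2,  29. ]), 132966.0), (151, array([554. , 139.2,  29. ]), 514.0), (153, array([766.7, 168.6,  29. ]), 472.0)]
```

View pics/w2.png

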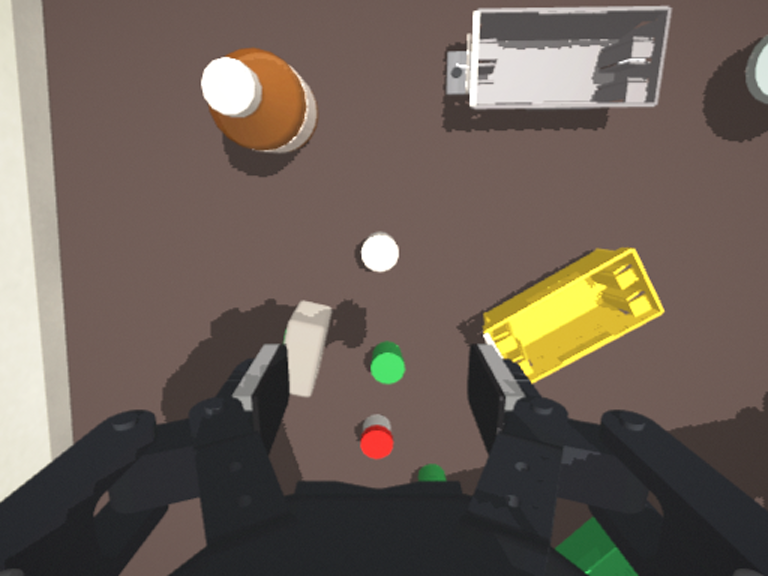

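View w2 shows the white pot at (379,253), within 1 px of the predicted (378,252), and the grey bin's label end and screw tab at left (460,70). I'll pick up this pot.

```bash
sed -i 's/(0,0,75)/(0,0,185)/;s/(180,70,255)/(180,45,255)/' pot.py
python3 - <<'E'
from pot import *
pick(np.array([673.,47.]))
place(np.array([562.,-107.]),2.5)
w,cw=shot('wrist'); save(w,'w3')
E
```

```text
grip 27.527162418880764 29.543806314468384 [673.6  47.1  12.2]
held 27.311174368468052
at [ 562.  -107.    14.8] [ 0.3 -0.4 -1.1] 27.63171955360739
t 20.7
```

View pics/w3.png

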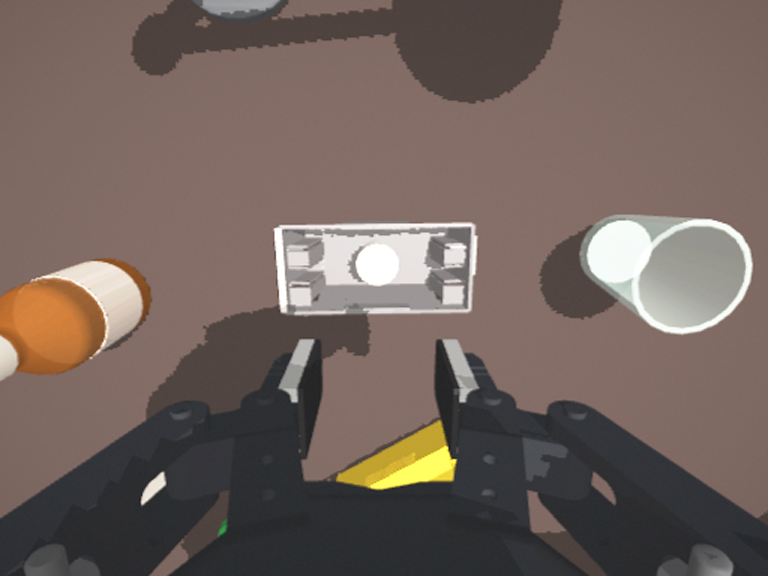

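View w3 shows the white pot upright near the grey bin's centre, cap at (377,264). The rim corners are at (276,227), (474,223), (470,311) and (282,314). Next I take a closer look at the yellow bin.

Run:
```python
from h import *
np.set_printoptions(precision=1,suppress=True)
w,cw=shot('wrist')
C4=np.array([(276,227),(474,223),(470,311),(282,314)])/1.5
print('grey',binpose(cw,C4),onplane(cw,C4.mean(0),46))
ctrl.command_gripper(85); ctrl.reach([514,77,230],[180,0,-141])
w,cw=shot('wrist'); save(w,'w4'); 
hull=cv2.convexHull(near(blobs(mask(w,'yellow'),200),proj(cw,[514,77,46])))[:,0]; print('yellow',binpose(cw,hull),(cv2.boxPoints(cv2.minAreaRect(hull))*1.5).round().tolist())
```

```text
grey (array([ 562.7, -105.6]), 8.110021591186523, array([130. ,  60.8])) [[ 562.6 -106.4   46. ]]
yellow (array([511.8,  79.6]), 39.39141082763672, array([129.4,  63.7])) [[340.0, 168.0], [426.0, 168.0], [426.0, 334.0], [340.0, 334.0]]
```

View pics/w4.png

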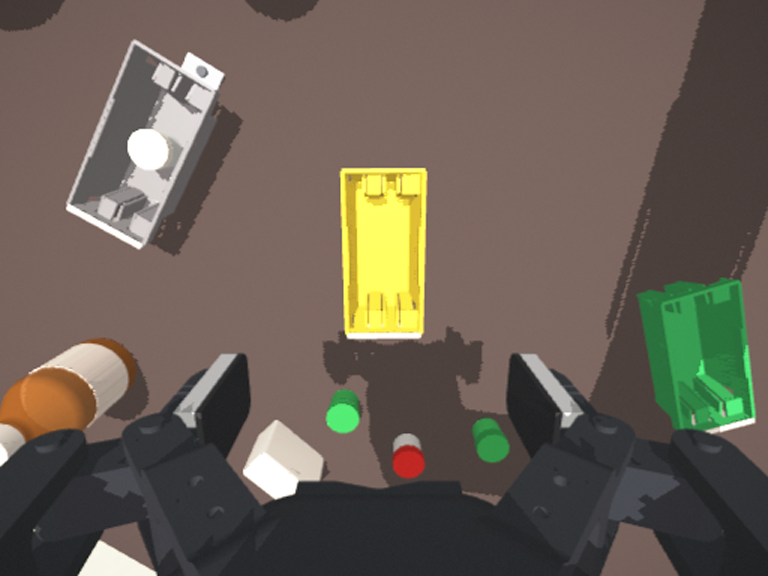

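```bash
cat > binm.py <<'E'
from h import *
BASE=np.array([562.5,-106.]); BY=7.7
def pickbin(c,yaw,z=14):
    ctrl.command_gripper(85); ctrl.reach([*c,120],[180,0,yaw]); ctrl.servo_line([*c,z],110)
    ctrl.command_gripper(50,45); s=ctrl.get_obs(); print('grip',s['width'],s['grip_force'],s['ee_pos'].round(1))
    ctrl.servo_line([*c,250],250); s=ctrl.get_obs(); print('held',s['width'],s['contact_force'].round(1))
E
python3 - <<'E'
from binm import *
np.set_printoptions(precision=1,suppress=True)
w,cw=shot('wrist'); C4=np.array([(341,169),(426,169),(421,338),(346,338)])/1.5
c,y,s=binpose(cw,C4); print(c,y,s,onplane(cw,C4.mean(0),46))
c=np.array([513.0,80.]); pickbin(c,-140.6)
ctrl.reach([*BASE,230],[180,0,BY])
w,cw=shot('wrist'); save(w,'w5'); print(ctrl.get_obs()['time_s'])
E
```

```text
[513.3  80.9] 38.92719268798828 [131.7  61.6] [[510.4  78.8  46. ]]
grip 61.175433900105084 49.307305191177875 [513.6  80.2  14.9]
held 61.57117982792704 [-0.7 -0.2 -2.1]
28.5167
```

View pics/w5.png

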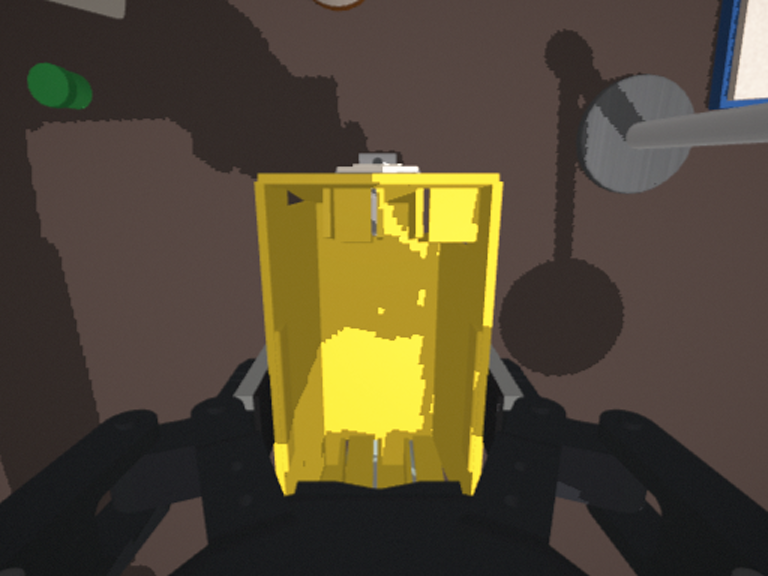

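View w5 shows the yellow bin held square, with its far rim at row 175 spanning columns 256 to 502. The grey bin's label tab shows just beyond it at (379,160).

```bash
cat >> binm.py <<'E'
def offs(row,cols,zr=31):
    """offset of the held bin's centre from the TCP, from its far rim edge (row, 2 columns, in 1.5x pixels)"""
    w,cw=shot('wrist'); s=ctrl.get_obs(); e=s['ee_pos']
    X=onplane(cw,np.array([(cols[0],row[0]),(cols[1],row[1])])/1.5,e[2]+zr)
    d=(X-e)@Ro.from_euler('xyz',s['tcp_rot'],degrees=True).as_matrix(); print('far corners tool',d.round(1).tolist(),e,s['tcp_rot'])
    return d[:,0].mean()-65
def placebin(xy,yaw,zu,zh=14.9):
    z=zu+zh
    ctrl.servo_line([*xy,z+40],200); ctrl.servo_line([*xy,z+12],60); f0=ctrl.get_obs()['contact_force']
    for zz in np.arange(z+9,z-0.1,-1.5):
        ctrl.servo_line([*xy,zz],30); s=ctrl.get_obs(); df=(s['contact_force']-f0)
        if np.linalg.norm(df)>4: print('contact',zz,df.round(1)); break
    print('down',s['ee_pos'].round(1),df.round(1))
E
python3 - <<'E'
from binm import *
d=offs((175,175),(256,502)); print('dx',d)
E
```

```text
far corners tool [[65.8, -30.1, -31.0], [65.7, 31.1, -31.0]] [ 562.52153635 -105.86307589  230.04594459] [-1.79998401e+02 -7.09878033e-03  7.70005026e+00]
dx 0.7307565393628579
```

Run:
```python
from binm import *
placebin((561.8,-106.1),BY,38)
w,cw=shot('wrist')
s=ctrl.get_obs()
ctrl.command_gripper(85); ctrl.servo_line([561.8,-106.1,230],200)
w,cw=shot('wrist'); save(w,'w6'); print(ctrl.get_obs()['time_s'],'held w',s['width'])
hull=cv2.convexHull(near(blobs(mask(w,'yellow'),200),proj(cw,[*BASE,84])))[:,0]; print('yellow',binpose(cw,hull,84))
```

```text
down [ 562.  -106.1   53.1] [ 0.1 -0.6 -0.6]
33.2667 held w 60.697286445229835
yellow (array([ 563.15209961, -106.1052475 ]), 7.6421895027160645, array([129.49981689,  63.4758873 ]))
```

View pics/w6.png

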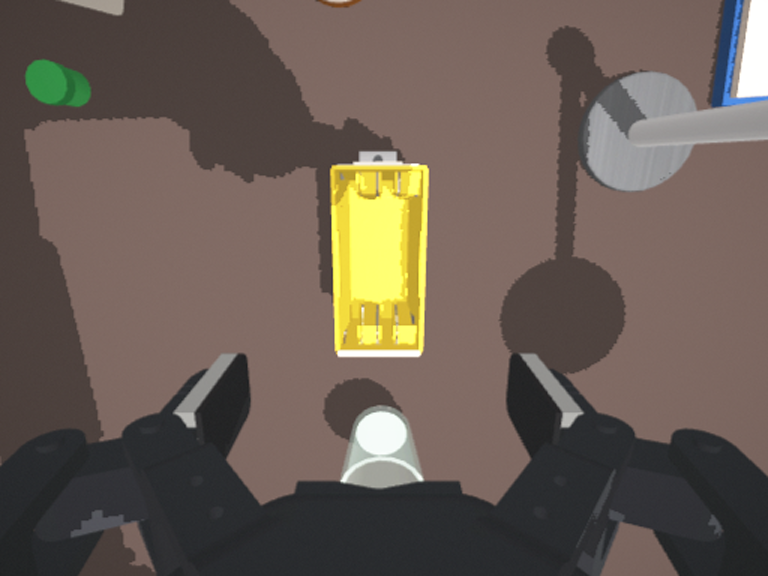

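View w6 shows the yellow bin level and square on the grey one, rim corners (331,166) to (423,353), label end towards the robot, so it is turned half a turn. Next is the red pot.

Run:
```python
from pot import *
g=np.array([654.,224.5])
ctrl.command_gripper(52); ctrl.reach([*g,230],[180,0,YAW])
w,cw,o=findpot('red',g)
d,X,ar=o[0]
if d<15 and 200<ar<1500:
    pick(X[:2]); place(np.array([562.5,-106.]),40.5)
    w,cw=shot('wrist')
save(w,'w7')
```

```text
red guess px [252. 168.] [(2, array([652.2, 223.9,  29. ]), 463.5)]
grip 27.529467121545295 29.562598764896393 [652.8 224.2  12.2]
held 27.557055573830674
at [ 562.5 -106.    52.9] [-0.3 -0.  -0. ] 27.32102813514375
t 42.6333
```

View pics/w7.png

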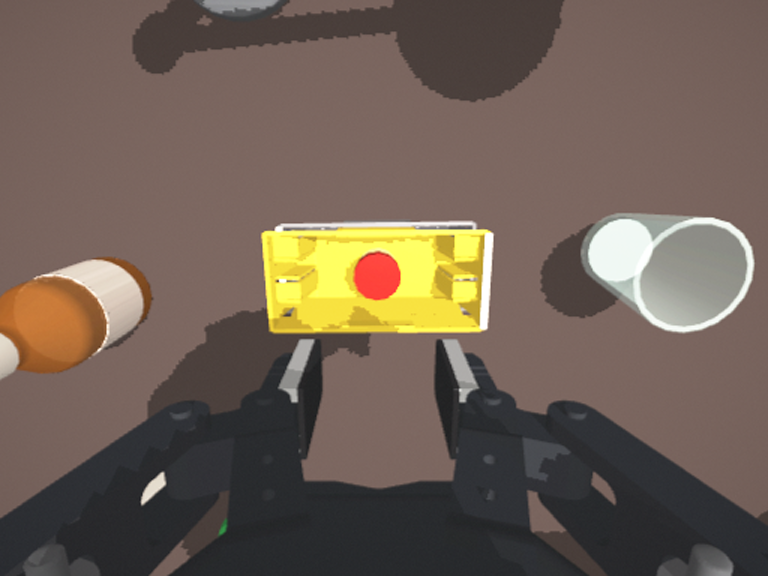

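View w7 shows the red pot upright in the yellow bin, cap at (377,276), and the yellow bin undisturbed. Now the green bin.

Run:
```python
from binm import *
np.set_printoptions(precision=1,suppress=True)
ctrl.command_gripper(85); ctrl.reach([415,342,230],[180,0,57.7]); print(ctrl.get_obs()['qpos'])
w,cw=shot('wrist'); save(w,'w8')
hull=cv2.convexHull(near(blobs(mask(w,'green'),200),proj(cw,[415,342,46])))[:,0]; print('green',binpose(cw,hull),(cv2.boxPoints(cv2.minAreaRect(hull))*1.5).round().tolist())
```

```text
[ 60.9  -7.2  -4.5   0.  -92.7  86.7]
green (array([412.3, 343.6]), 57.06084060668945, array([127.9,  61.7])) [[329.0, 332.0], [332.0, 168.0], [416.0, 170.0], [413.0, 334.0]]
```

View pics/w8.png

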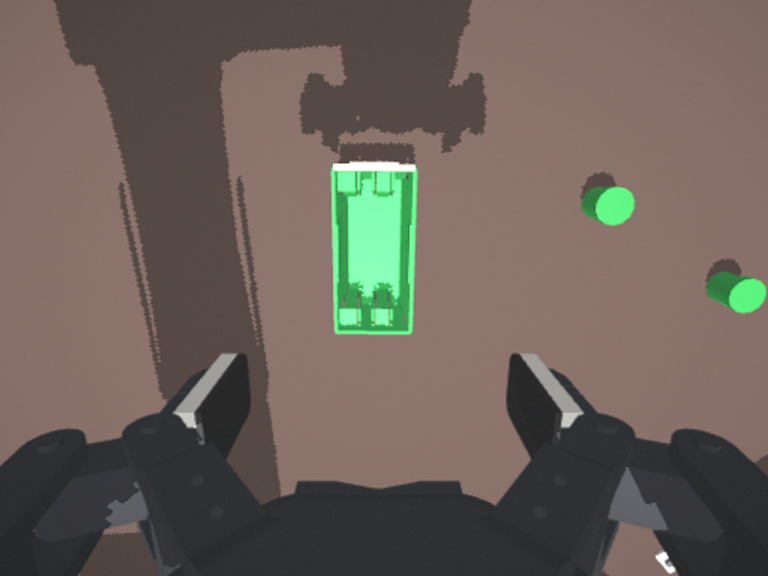

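View w8 shows the green bin with rim corners (332,165), (416,165), (412,333) and (335,333). Its label strip is at the far end, which is tool +x.

Run:
```python
from binm import *
np.set_printoptions(precision=1,suppress=True)
w,cw=shot('wrist'); c,y,s=binpose(cw,np.array([(332,165),(416,165),(412,333),(335,333)])/1.5); print(c,y,s)
pickbin(c,57.4)
ctrl.reach([*BASE,250],[180,0,BY])
w,cw=shot('wrist'); save(w,'w9'); print(ctrl.get_obs()['time_s'])
```

```text
[413.4 344.3] 57.46596908569336 [130.3  61.9]
grip 61.091106480232526 49.230731329880655 [413.8 344.7  15. ]
held 61.160081006931534 [ 0.3  0.7 -1.5]
50.0917
```

View pics/w9.png

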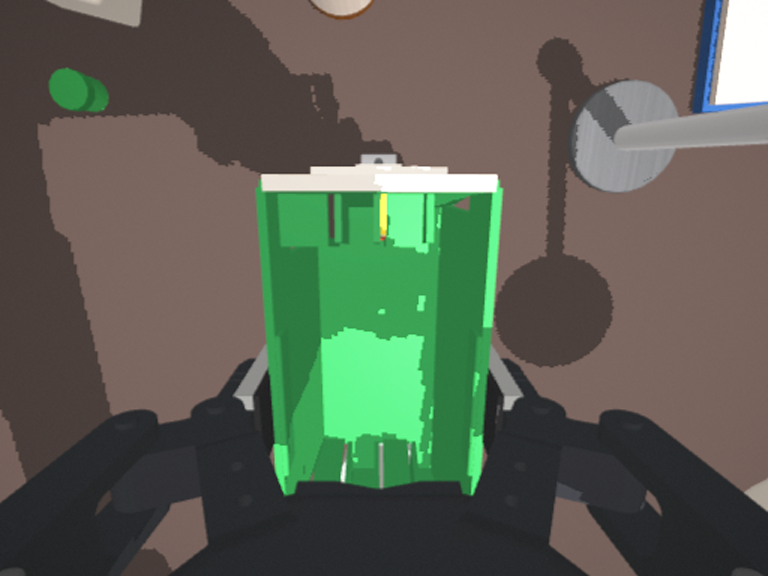

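View w9 shows the green bin held square, far rim edge at row 175, the same offset as the yellow one. I'll place it on the yellow bin.

Run:
```python
from binm import *
placebin((561.8,-106.1),BY,76)
ctrl.command_gripper(85); ctrl.servo_line([561.8,-106.1,260],200)
w,cw=shot('wrist'); print(ctrl.get_obs()['time_s'])
hull=cv2.convexHull(near(blobs(mask(w,'green'),200),proj(cw,[*BASE,122])))[:,0]; print('green',binpose(cw,hull,122))
ctrl.servo_line([561.8,-106.1,345],200)
ctrl.reach([500,150,345],[180,0,0])
a,ca=shot('top'); b,cb=shot('scene')
crop=np.hstack([cv2.resize(b[160:300,60:340],(560,280),interpolation=2)]); save(crop,'s10',1.4)
for n in('blue',): print([(cen(x)*1.5).round() for x in blobs(mask(a,n),5)],[(cen(x)*1.5).round() for x in blobs(mask(b,n),5)])
k=[cen(min(blobs(mask(i,'blue'),8),key=lambda c:np.hypot(*(cen(c)-proj(cc,[470,-345,258]))))) for i,cc in((a,ca),(b,cb))]
print('knob',tri([ca,cb],k),onplane(ca,k[0],257))
```

```text
down [ 562.  -106.1   91.1] [0.4 0.3 0.7]
54.6083
green (array([ 560.54351807, -106.19622803]), 7.468658447265625, array([128.06170654,  61.95119476]))
[array([ 89., 217.]), array([ 12., 558.]), array([587., 318.])] [array([743., 443.]), array([147., 232.])]
knob [ 469.92875954 -340.50647578  264.38506041] [[ 471.12022826 -342.91259736  257.        ]]
```

View pics/s10.png

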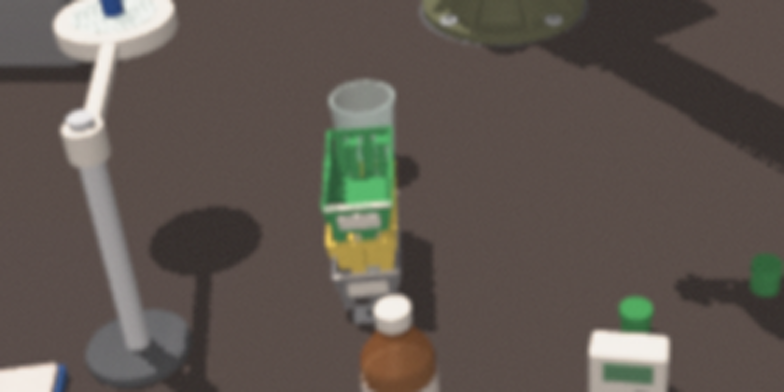

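View s10 shows the stack level, with the green and grey labels facing the camera and the yellow one facing away. The bottle, beaker and timer are in place. I'll swing the lamp back.

Run:
```python
from lamp import *
arc((470,-341.5),-72.3)
ctrl.reach([500,150,345],[180,0,-40]); 
a,ca=shot('top'); b,cb=shot('scene')
k=[cen(min(blobs(mask(i,'blue'),8),key=lambda c:np.hypot(*(cen(c)-proj(cc,[562,-106,258]))))) for i,cc in((a,ca),(b,cb))]
K=tri([ca,cb],k); print('knob',K,onplane(ca,k[0],257),'dist',np.hypot(*(K[:2]-[562.5,-106])),ctrl.get_obs()['time_s'])
save(b[100:340,40:380],'s11',2)
```

```text
ik -347.1660439282956 [-16.  -0.   3.   0. -94. 119.]
ik -419.4660439282956 [  9.  -1.   3.   0. -94.  22.]
-173.7 [-0.1  0.3 -0.3]
-180.3 [-0.3  0.3  0.1]
-186.9 [-0.  -0.5 -0.7]
-193.5 [-0.  -0.6 -0. ]
-200.0 [-0.1  0.4  0.9]
-206.6 [0.3 1.3 0.3]
-213.2 [-0.7 -0.4  0.8]
-219.7 [-0.6  0.   0.9]
-226.3 [-1.   0.3  0.7]
-232.9 [-0.8  0.  -0.2]
-239.5 [-0.4  0.  -0.5]
knob [ 571.57323548 -110.02174288  264.17021582] [[ 573.24181477 -111.30804866  257.        ]] dist 9.924616761012913 66.8
```

View pics/s11.png

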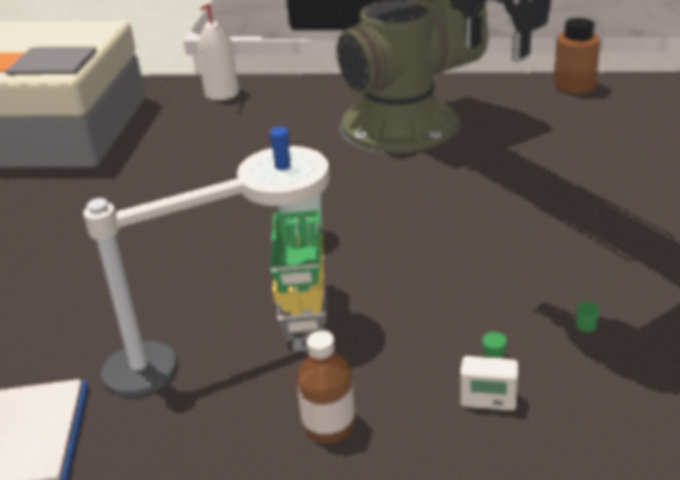

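View s11 shows the lamp head over the intact stack, with the knob 10 mm from the grey bin's centre. The robot is clear of everything.

```bash
python3 -c "
from workcell import ctrl
ctrl.dwell(0.5); print(ctrl.hand_in())"
```

```text
the job is handed in; nothing more can be done
None
```

I handed in the finished job at about 67 s of the 210 s: yellow and green bins stacked on the grey one in alternating directions, white pot in the grey bin and red pot in the yellow, lamp knob about 10 mm from the grey bin's centre; the hand-in returned no verdict.

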